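# Pull the curing box's hatch shut with the hook pole

## Task

Shut the raised hatch of the soap curing box with the hook pole (the short pole with the sideways prong, not the flat-bladed stirrer): hook its prong through the ring on the hatch's edge and pull the hatch all the way down, touching the box and hatch only with the pole. Then unhook the pole and lay it flat back on the table, clear of the box, letting go only once it is down. Leave the stirrer, the tape roll and the timer where they are.

Things in the scene. Friction and masses are not known exactly. Their poses are not given: they have to be found in the camera images.
- cabinet: Plywood curing box fixed to the table, 115 deep (x) x 260 wide (y) x 130 mm high, open at the top under its hatch, soaps inside. Origin at table level under the hinge line, midway along it; +x points away from the front, so the box extends 115 mm to -x, its front, which faces the robot's right (world -y, give or take 20 degrees).
- hatch (a joint): Angle of the plywood hatch (117 x 264 x 9 mm, about 0.2 kg): 0 = shut (level), 1.6 = fully open (about upright). It turns about the box's y axis through point hinge_line, its free edge coming forward (-x) and down as it shuts. The hinge is stiff: the hatch stays at any angle; about 1 to 4 N at the ring moves it.
- hinge_line (a point): Point on the hatch's hinge axis, midway along the box, 130 mm above the table. Axes as the box's; y runs along the hinge.
- ring (a point): Centre of the steel eye ring in the middle of the hatch's free edge, 140 mm from the hinge axis (and 4.5 mm above it when shut). Hole 39 mm across, wire 5.4 mm. Its axes are the box's when shut and turn with the hatch. The hole runs along y, parallel to the hinge: a prong along y enters from the side and the ring turns on it through the whole swing. Shut, the centre is 25 mm before the box's front face.
- hook_pole: Short hook pole, 0.15 kg, lying flat on the table: a wooden handle 110 long x 22 wide x 32 mm high along the pole's x, an 8 mm steel rod going on from it in +x to x = 160 mm, then bent square to +y as a prong that ends at y = 54 mm. Origin in the middle of the handle's underside; z up as it lies. The rod and prong lie 16 mm above the underside.
- handle (a point): Centre of the hook pole's handle, where to grip it (22 mm wide across the pole's y), 16 mm above its underside.
- prong (a point): Point on the prong's axis, 160 mm ahead (+x) of the handle's centre and 30 mm to +y of the rod's axis, 24 mm short of the prong's tip. Axes as the pole's.
- stirrer: Bystander, told from the hook pole by its end: the same handle and a straight rod with a flat steel blade 45 x 40 x 5 mm instead of the prong, 168 mm from its origin to the blade's end. Origin in the middle of the handle's underside.
- masking_tape: Bystander: roll of paper tape, 82 mm across, 24 mm high, lying flat. Origin under its centre.
- dial_timer: Bystander: round dial timer, 61 mm across, 42 mm high. Origin under its centre.

How it is judged:
By the outcome, as a careful person would: the job done as asked, in the order asked, and still so for the second after the job is handed in, with the robot touching nothing.
It also fails if it takes over 61 s, if anything falls off the work surface, if the arm or the gripper's body presses on something with over 40 N, if the wrist force passes 120 N, or if a joint passes its speed limit or range.

## Robot

A 6-joint arm with a two-finger parallel gripper is mounted at the origin on a cart in front of the work surface, level with it; the furniture and walls round the work are solid. World frame = base frame: x ahead of the robot, y to its left, z up, the work surface at z = 0. Lengths are in m, angles in rad, forces in N, time in s.
With the tool pointing down it reaches from about 0.4 to 0.825 m from the base axis. Payload 7 kg.
Tool frame: the origin (TCP) lies at the very end of the fingers, on their centre line; the grasp point (between the pads) lies 19 mm behind it; y points along the fingers, x is the direction in which the jaws open and shut, and the axes are right-handed (so a half turn about y gives the same grasp; the last joint's range is limited). The gripper opens to 88 mm and grips with 3 to 60 N. Pads are 19 mm wide; open, the fingers measure 130 mm over their backs; the gripper's body (78 mm by 193 mm) begins 47 mm behind the grasp point.
Start: joints at [1.628, 0.359, 0.012, 0, -1.224, -0.288], TCP at [0.154, 0.657, 0.227] pointing down, gripper open.
Joint ranges: [-3.07, 3.07], [-1.43, 2.12], [-1.02, 1.25], [-3.03, 1.67], [-3.05, -0], [-3.03, 3.03]. Speed limits (rad/s): [2.39, 2.39, 3.01, 3.14, 3.14, 3.14].

## Interface

Orientations are given as [roll, pitch, yaw] about the fixed x, y, z axes, in that order (R = Rz(yaw) Ry(pitch) Rx(roll)).
In Python, from station import arm gives the robot as it stands.
- The arm moves only by the tool move_arm, never from a script. Its arguments are lists of equal length, an entry for each row: "jaw": the closure, from 0 (fully open) to 1 (shut); "offset": the shift along the tool's x, y, z in m, a list of three; "roll": the turn about the tool's y in rad. In form: {"jaw": [jaw, ...], "offset": [[dx, dy, dz], ...], "roll": [roll, ...]}. A call has 1 to 5 rows; each row shifts and turns the commanded pose from where the row before left it, along the tool's axes as they then stand; what a row does not reach is not made up. A row lasts 1/8 s, in which the tool goes at most 62.5 mm and 10.7 degrees, less where a joint would pass 70% of its speed; a pose out of reach is approached as far as the arm can. A call is refused whole if a number of a shift passes 0.0625 or a number of a turn 0.188, either way. A call with a gripper value outside its range is refused whole. The fingers move at their own pace and stop on an object; "grip_force" is the grip in N (left out, the last holds). Time passes only in rows, so rows that do not move let the fingers close. It gives the time, the measured TCP pose, the force and the opening at its end, in the units of the state.
- arm.get_state(): the state, without advancing time (a new reading comes with each control period).
- arm.grab_frame(name): name is "scene" or "top"; returns a dict with "pixels" (480x640x3 uint8, blue, green, red), "fovy" (degrees; the focal length in pixels is half the picture's height over the tangent of half this angle, whatever the lens; pixels are square), "cx", "cy" (the principal point, pixels), "position" and "attitude" of the camera in the world. Camera axes: x right, y down, z forward; pixel columns grow to the right and rows downward; lengths in m; the calibration is good to about 2 mm. A picture is of the moment at which its call begins. There is no depth.
- arm.job_done(): hands the job in, once; it reports no verdict.
Trained networks look in a picture, given as the dict that the camera call returned (one of the last four; its "shot" number tells which), for a name from the list of things; names that differ only in an ending like _2 or _b are one class to them, and where a whole thing is asked for, a point or a joint stands for the part that bears it (a point fixed in the world has none). Each returns a list of dicts, best first, with "p" (0 to 1); they miss things now and then, are a little off and sometimes report something else, mostly with a low value. They report only what shows in the picture. A call takes as long as a camera call.
- arm.recognise(picture, thing): "position" ([x, y, z] in m, in world coordinates, good to about 4 mm: the middle of the surface that is visible of it).
- arm.landmark_of(picture, thing): "position" ([x, y, z] in m, in world coordinates, good to about 4 mm: a listed point, or the origin of a listed thing).
The state is a dict: "t": time; "q": joint angles; "qd": joint speeds; "joint_efforts": joint torques, N m; "eef_pos": TCP position; "ee_rot": TCP orientation; "force": force on the tool from outside, world axes, zero at the start; "moment": the same for the moment, N m; "width": finger opening in m.
Only numpy, scipy, OpenCV 4.12 (cv2) and the standard library are available. Lean on these libraries where they do the work, as an engineer would, in place of code of your own. Each camera call takes 0.05 s, during which the arm holds its last target.

## Working session

There is one attempt and no reset: what is moved stays moved. The work goes in short steps, Python scripts to look and compute and a tool call to move; the robot and the scene stay as the last step left them, time stands still between calls to the robot, and variables do not carry over. Pictures are saved under pics/ and viewed, and the job is handed in when it is done.

Besides the shell and the picture viewer there is one more tool, called after "Emit:" as name([rows], argument=value, ...), one row to a line, values as JSON. move_arm: Moves the arm, as the interface text tells. Its arguments: {"type":"object","properties":{"jaw":{"type":"array","items":{"type":"number"}},"offset":{"type":"array","items":{"type":"array","items":{"type":"number"}}},"roll":{"type":"array","items":{"type":"number"}},"grip_force":{"type":"number"}},"required":["jaw","offset","roll"]}

```bash
ls; mkdir -p pics; cat > h.py <<'E'
import numpy as np, cv2
from station import arm
from scipy.spatial.transform import Rotation as R
def st():
    s=arm.get_state(); print({k:np.round(s[k],4).tolist() for k in s}); return s
def proj(f,P):
    att=f["attitude"]; return att
E
python3 - <<'E'
from h import *
st()
for n in ("scene","top"):
    f=arm.grab_frame(n); cv2.imwrite(f"pics/{n}0.png",f["pixels"])
    print(n,{k:f[k] for k in f if k!="pixels"})
    for t in ["hinge_line","ring","handle","prong","hook_pole","cabinet","stirrer","masking_tape","dial_timer"]:
        try: print(t,[(np.round(d["position"],4).tolist(),round(d["p"],2)) for d in arm.landmark_of(f,t)][:3])
        except Exception as e: print(t,e)
st()
E
```

```text
pics
{'t': 0.0, 'q': [1.6281, 0.3594, 0.0111, -0.0004, -1.2241, -0.2881], 'qd': [0.0006, 0.0007, -0.0007, 0.0005, 0.0025, 0.0001], 'joint_efforts': [-0.0021, -58.2709, 29.3063, 6.9972, 0.0069, -0.0002], 'eef_pos': [0.1543, 0.6566, 0.2256], 'ee_rot': [-1.5707, -0.0017, -1.8017], 'force': [0.1057, 0.2027, 0.7], 'moment': [-0.059, -0.0253, -0.0482], 'width': 0.0875}
scene {'fovy': 54.077230255320664, 'cx': 318.7114108372111, 'cy': 242.11438445815895, 'position': array([-0.04472816, -0.29875974,  0.81888295]), 'attitude': array([-2.31676733,  0.00551142, -0.86650376]), 'shot': 1}
hinge_line [([0.5055, 0.4178, 0.1301], 0.62)]
ring [([0.5022, 0.376, 0.264], 0.94)]
handle [([0.4588, -0.0776, 0.0139], 0.94), ([0.3965, 0.1895, -0.0006], 0.28)]
prong [([0.6165, -0.0297, 0.019], 0.79)]
hook_pole [([0.45, -0.0803, -0.0054], 0.73)]
cabinet [([0.506, 0.4176, 0.0042], 0.85)]
stirrer [([0.4384, 0.089, 0.0026], 0.87)]
masking_tape [([0.3932, 0.1915, 0.001], 0.56)]
dial_timer [([0.6581, -0.0521, 0.002], 0.75)]
top {'fovy': 50.66488941438886, 'cx': 319.71479578414534, 'cy': 246.53409548874612, 'positio
[... 172 characters left out ...]
([0.5013, 0.3766, 0.2648], 0.92)]
handle [([0.4595, -0.0811, 0.01], 0.7)]
prong [([0.6136, -0.0318, 0.016], 0.76)]
hook_pole [([0.4519, -0.0753, 0.0028], 0.76)]
cabinet [([0.5039, 0.418, 0.002], 0.62)]
stirrer [([0.4431, 0.0925, 0.0036], 0.89)]
masking_tape [([0.3914, 0.1986, -0.0005], 0.68)]
dial_timer [([0.6592, -0.0545, -0.0022], 0.63)]
{'t': 1.0, 'q': [1.6281, 0.3586, 0.0119, -0.0, -1.2241, -0.2881], 'qd': [0.0004, 0.0012, -0.0014, -0.0005, 0.0005, 0.0013], 'joint_efforts': [-0.0016, -58.2395, 29.3312, 7.0027, 0.0126, -0.0], 'eef_pos': [0.1544, 0.6571, 0.2265], 'ee_rot': [-1.5708, -0.0001, -1.8016], 'force': [-0.1682, 0.0855, 0.1556], 'moment': [-0.0341, 0.0648, 0.0384], 'width': 0.0872}
```

View pics/scene0.png

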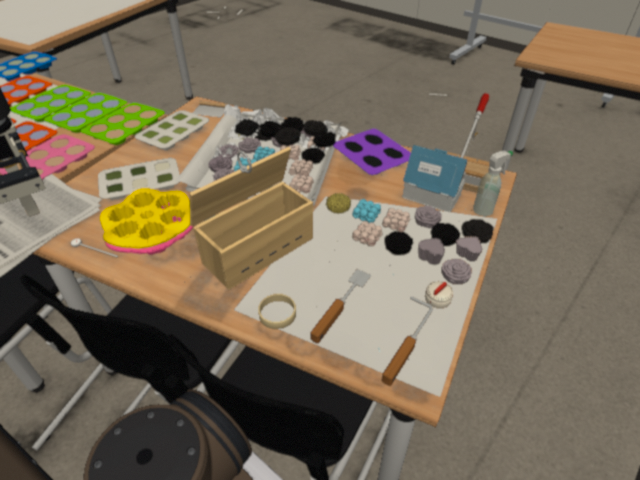

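View pics/top0.png

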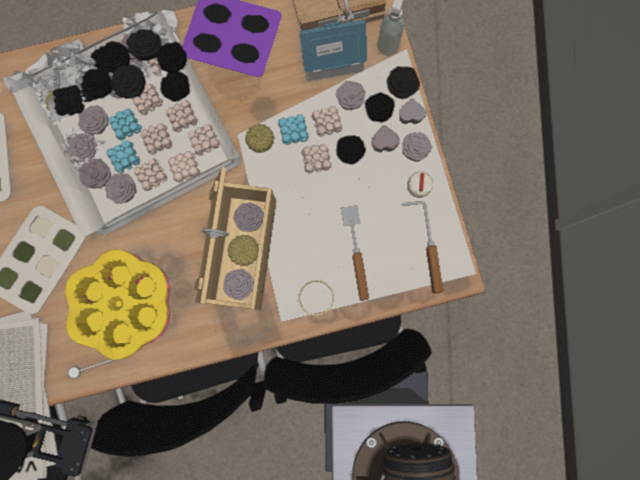

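The scene view shows the box at (255,230) with its hatch raised, the stirrer (blade at 358,278), and the hook pole (handle 400,360, prong 430,300). In the top view the hook pole's handle is at (434,268), its bend at (425,205), the prong tip at (403,204) and the ring at about (214,234). I'll refine the yaws with a model overlay.

```bash
cat > h.py <<'E'
import numpy as np, cv2, json
from station import arm
from scipy.spatial.transform import Rotation as R
def st():
    s=arm.get_state(); print({k:np.round(s[k],4).tolist() for k in s if k not in("qd","joint_efforts")}); return s
def proj(f,P):
    Rc=R.from_euler("xyz",f["attitude"]).as_matrix(); p=(np.atleast_2d(P)-f["position"])@Rc
    F=240/np.tan(np.radians(f["fovy"])/2)
    return np.c_[f["cx"]+F*p[:,0]/p[:,2], f["cy"]+F*p[:,1]/p[:,2]]
def tf(o,yaw,P):
    return np.asarray(P)@R.from_euler("z",yaw).as_matrix().T+np.asarray(o)
def lines(im,f,P,s,x0,y0,col=(0,0,255)):
    q=(proj(f,P)-[x0,y0])*s
    cv2.polylines(im,[np.round(q).astype(int)],False,col,1,cv2.LINE_AA)
def crop(f,x0,y0,w,h,s): return cv2.resize(f["pixels"][y0:y0+h,x0:x0+w],None,fx=s,fy=s,interpolation=cv2.INTER_CUBIC)
POLE=[[-.055,0,.016],[.16,0,.016],[.16,.054,.016]]
HANDLE=[[-.055,-.011,.032],[.055,-.011,.032],[.055,.011,.032],[-.055,.011,.032],[-.055,-.011,.032]]
def box():
    return [[0,-.13,.13],[0,.13,.13],[-.115,.13,.13],[-.115,-.13,.13],[0,-.13,.13]]
def hatch(a):
    c,s=np.cos(a),np.sin(a)
    f=lambda r,h:[-r*c+h*s, r*s+h*c+.13]  # r out along hatch, h normal offset
    g=lambda r,h,y:[f(r,h)[0],y,f(r,h)[1]]
    ring=[[ -(.14+.0195*np.cos(t))*c+(.0045+.0195*np.sin(t))*s,0,(.14+.0195*np.cos(t))*s+(.0045+.0195*np.sin(t))*c+.13] for t in np.linspace(0,6.28,30)]
    return [g(0,0,-.132),g(.117,0,-.132),g(.117,0,.132),g(0,0,.132)],ring
E
cat > ov.py <<'E'
from h import *
po=(0.4555,-0.079,0); py=np.radians(8)
bo=(0.506,0.4165,0); by=np.radians(82); a=1.28
for n,c1,c2 in (("top",(380,180,80,120,5),(180,150,120,170,4)),("scene",(370,270,100,120,5),(180,140,150,150,4))):
    f=arm.grab_frame(n)
    im=crop(f,*c1); x0,y0,_,_,s=c1
    for L in(POLE,HANDLE): lines(im,f,tf(po,py,L),s,x0,y0)
    im2=crop(f,*c2); x0,y0,_,_,s=c2
    H,r=hatch(a)
    lines(im2,f,tf(bo,by,box()),s,x0,y0); lines(im2,f,tf(bo,by,H),s,x0,y0,(255,0,0)); lines(im2,f,tf(bo,by,r),s,x0,y0,(0,255,0))
    h=max(im.shape[0],im2.shape[0]); C=np.zeros((h,im.shape[1]+im2.shape[1],3),np.uint8)
    C[:im.shape[0],:im.shape[1]]=im; C[:im2.shape[0],im.shape[1]:]=im2
    k=min(1,800/C.shape[1],600/C.shape[0])
    if k<1:C=cv2.resize(C,None,fx=k,fy=k,interpolation=cv2.INTER_AREA)
    import sys; cv2.imwrite(f"pics/ov_{n}_{sys.argv[1]}.png",C)
E
python3 ov.py 1
```

```text
(no output)
```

View pics/ov_top_1.png

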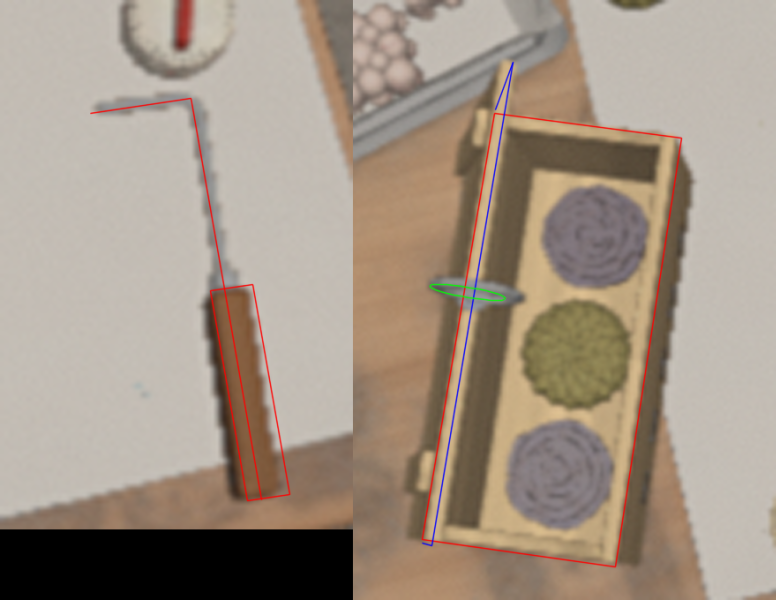

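View pics/ov_scene_1.png

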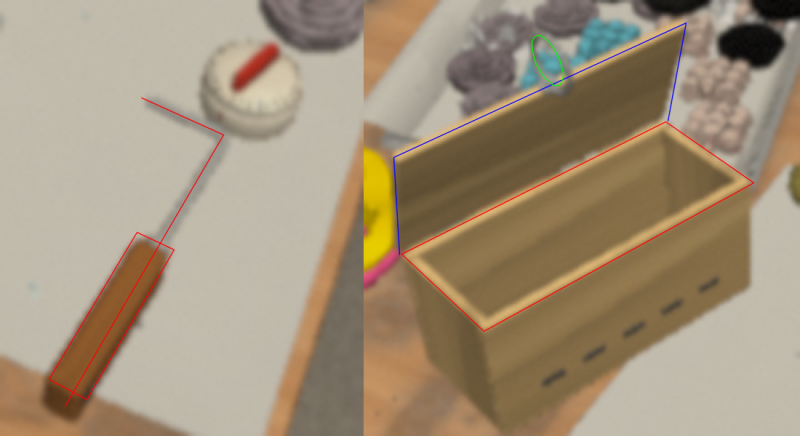

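```bash
python3 - <<'E'
from h import *
f=arm.grab_frame("top"); a=crop(f,395,190,60,110,5.4); b=crop(f,195,215,40,40,10)
g=arm.grab_frame("scene"); c=crop(g,375,275,85,115,5.2); d=crop(g,295,145,50,40,8)
cv2.imwrite("pics/z1.png",np.hstack([x[:590] for x in (a,c)])); cv2.imwrite("pics/z2.png",np.hstack([b[:320],d[:320]]))
E
```

```text
(no output)
```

View pics/z1.png

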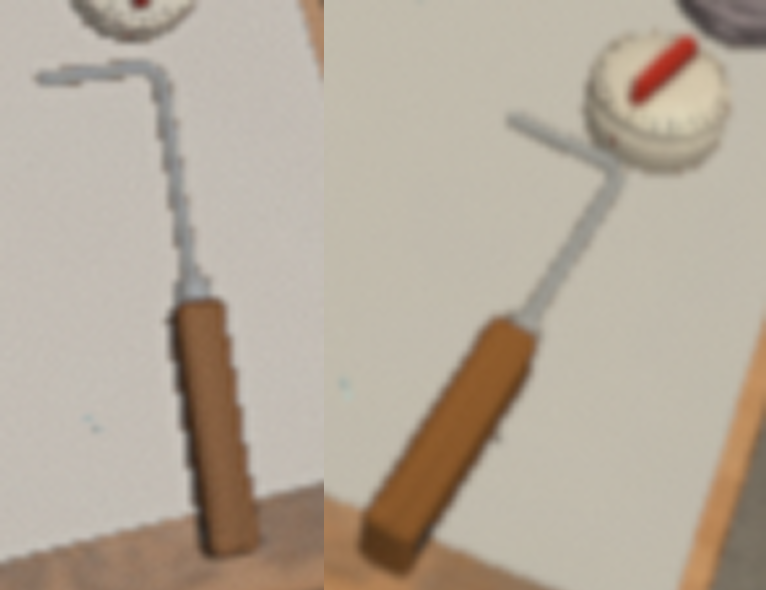

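View pics/z2.png

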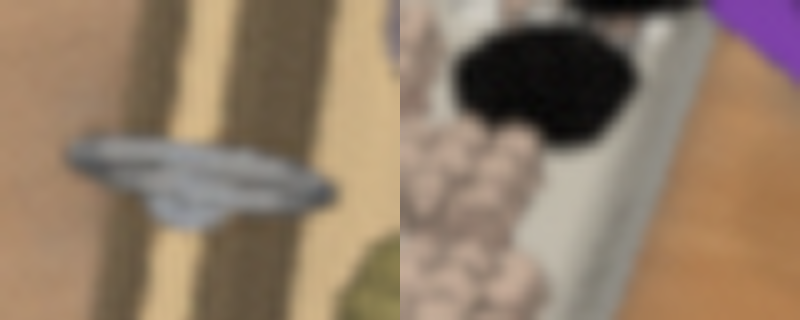

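```bash
cat > fit.py <<'E'
from h import *
from scipy.optimize import least_squares
t=arm.grab_frame("top"); g=arm.grab_frame("scene")
M=np.array([[.16,0,.016],[.16,.054,.016],[.055,.011,.032],[.055,-.011,.032],[-.055,-.011,.032],[-.055,.011,.032]])
T=np.array([[160,72],[38,78],[178,303],[223,300],[257,543],[208,553]])/5.4+[395,190]
S=np.array([[618,175],[510,118],[495,318],[536,335],[414,538],[368,515]]); S=(S-[324,0])/5.2+[375,275]
def res(p,v=0):
    P=tf((p[0],p[1],0),p[2],M); a=proj(t,P)-T; b=proj(g,P)-S
    if v==1: return a.ravel()
    if v==2: return b.ravel()
    return np.r_[a.ravel(),b.ravel()]
for v in(0,1,2):
    r=least_squares(res,[.455,-.079,.14],args=(v,)); print(r.x[:2].round(4),np.degrees(r.x[2]).round(2),r.fun.round(1))
# ring from top: ray / scene overlay for angle
c=np.array([215.2,232.0])
for a in np.arange(1.15,1.4,.05):
    for by in (81,82,83):
        P=tf((.506,.4165,0),np.radians(by),[[-.14*np.cos(a)+.0045*np.sin(a),0,.13+.14*np.sin(a)+.0045*np.cos(a)]])
        print(round(a,2),by,P.round(4),proj(t,P).round(1),proj(g,P).round(1))
E
python3 fit.py
```

```text
[ 0.4546 -0.0772] 6.17 [-0.1 -1.  -0.3  0.5 -0.4 -0.2  0.8 -0.7  1.5  2.2  0.9  1.4  1.2 -0.9
 -0.5 -0.5 -0.3 -2.3  1.7 -0.6 -0.4  0.8 -1.9 -0.6]
[ 0.4554 -0.0756] 5.49 [ 0.1 -1.3 -0.2 -0.2 -0.8 -0.6  0.4 -1.   0.6  1.9 -0.1  1.1]
[ 0.4536 -0.0785] 6.64 [ 0.9 -0.6 -0.9 -0.1 -0.3 -1.8  1.8 -0.1  0.1  1.6 -1.5  0.3]
1.15 81 [[0.4977 0.3641 0.2596]] [[222.2 235. ]] [[247.7 166.6]]
1.15 82 [[0.4986 0.3639 0.2596]] [[222.3 234.5]] [[248.1 166.4]]
1.15 83 [[0.4995 0.3638 0.2596]] [[222.4 234. ]] [[248.4 166.2]]
1.2 81 [[0.4987 0.3705 0.2621]] [[218.5 234.3]] [[245.8 164.3]]
1.2 82 [[0.4995 0.3704 0.2621]] [[218.5 233.8]] [[246.2 164.1]]
1.2 83 [[0.5003 0.3703 0.2621]] [[218.6 233.4]] [[246.5 164. ]]
1.25 81 [[0.4998 0.3771 0.2643]] [[214.7 233.5]] [[244.  162.1]]
1.25 82 [[0.5005 0.377  0.2643]] [[214.7 233.2]] [[244.2 162. ]]
1.25 83 [[0.5011 0.3769 0.2643]] [[214.8 232.8]] [[244.5 161.9]]
1.3 81 [[0.5008 0.3838 0.2661]] [[210.9 232.8]] [[242.1 160.1]]
1.3 82 [[0.5014 0.3837 0.2661]] [[210.9 232.5]] [[242.3 160. ]]
1.3 83 [[0.502  0.3836 0.2661]] [[211.  232.2]] [[242.5 159.9]]
1.35 81 [[0.5019 0.3906 0.2676]] [[207.  232.1]] [[240.2 158.2]]
1.35 82 [[0.5023 0.3905 0.2676]] [[207.1 231.9]] [[240.4 158.1]]
1.35 83 [[0.5028 0.3904 0.2676]] [[207.1 231.6]] [[240.6 158. ]]
```

```bash
cat > plan.py <<'E'
from h import *
def plan(wps, s=None, polar=False, rmax=0.178, dmax=0.058):
    """wps: list of (x,y,z,yaw). prints rows"""
    s=s or arm.get_state(); p=np.array(s["eef_pos"]); 
    yaw=s["ee_rot"][2]; rows=[]
    tilt=R.from_euler("xyz",s["ee_rot"])
    for w in wps:
        g=np.array(w[:3]); dy=(w[3]-yaw+np.pi)%(2*np.pi)-np.pi if len(w)<5 else w[4]
        if polar:
            a0,a1=np.arctan2(p[1],p[0]),np.arctan2(g[1],g[0]); r0,r1=np.hypot(*p[:2]),np.hypot(*g[:2])
            L=abs(a1-a0)*max(r0,r1)
            path=lambda k:np.array([(r0+(r1-r0)*k)*np.cos(a0+(a1-a0)*k),(r0+(r1-r0)*k)*np.sin(a0+(a1-a0)*k),p0[2]+(g[2]-p0[2])*k])
        else:
            L=np.linalg.norm(g-p); path=lambda k:p0+(g-p0)*k
        p0=p.copy(); n=max(1,int(np.ceil(max(L/dmax,abs(dy)/rmax))))
        y0=yaw
        for i in range(1,n+1):
            q=path(i/n)
            T=R.from_euler("z",yaw).as_matrix()@R.from_euler("x",-np.pi/2).as_matrix()
            d=np.round(T.T@(q-p),4); roll=np.round(-(y0+dy*i/n-yaw),3)
            rows.append((d.tolist(),float(roll))); p=p+T@d; yaw=yaw-roll
    for i in range(0,len(rows),5):
        c=rows[i:i+5]; print("offset",json.dumps([r[0] for r in c])," roll",json.dumps([r[1] for r in c]))
    print("end",p.round(4),round(float(yaw),3))
E
python3 - <<'E'
from plan import *
s=arm.get_state()
p=s["eef_pos"]; 
plan([(p[0],p[1],.345,s["ee_rot"][2])])
s2=dict(s); s2["eef_pos"]=[p[0],p[1],.345]
plan([(.456,-.078,.25,1.679,-(s["ee_rot"][2]+2*np.pi-1.679) )],s2,polar=True)
E
```

```text
offset [[0.0, -0.0395, 0.0], [0.0, -0.0394, 0.0], [0.0, -0.0395, 0.0]]  roll [-0.0, -0.0, -0.0]
end [0.1544 0.6571 0.345 ] -1.802
offset [[0.0141, 0.0053, 0.0555], [0.0101, 0.0053, 0.0555], [0.0063, 0.0052, 0.055], [0.0024, 0.0053, 0.0544], [-0.0012, 0.0053, 0.0534]]  roll [0.156, 0.155, 0.156, 0.156, 0.155]
offset [[-0.0047, 0.0053, 0.0523], [-0.0081, 0.0052, 0.0508], [-0.0114, 0.0053, 0.0493], [-0.0143, 0.0053, 0.0475], [-0.0171, 0.0053, 0.0455]]  roll [0.156, 0.156, 0.156, 0.155, 0.156]
offset [[-0.0197, 0.0053, 0.0434], [-0.0222, 0.0052, 0.0412], [-0.0243, 0.0053, 0.0388], [-0.0262, 0.0053, 0.0363], [-0.028, 0.0053, 0.0338]]  roll [0.156, 0.155, 0.156, 0.156, 0.155]
offset [[-0.0294, 0.0052, 0.0311], [-0.0308, 0.0053, 0.0286], [-0.0318, 0.0053, 0.0259]]  roll [0.156, 0.156, 0.156]
end [ 0.456 -0.078  0.25 ] -4.605
```

Emit:
move_arm([
  [0,-0.04,0],
  [0,-0.04,0],
  [0,-0.04,0],
], jaw=[0,0,0], roll=[0,0,0])

```text
t: 1.68
eef_pos: [0.1544, 0.6569, 0.3479]
ee_rot: [-1.571, -0.0, -1.802]
force: [0.1, 1.0, 0.2]
width: 0.0876
```

Emit:
move_arm([
  [0.014,0,0.0555],
  [0.01,0,0.0555],
  [0.006,0,0.055],
  [0.0025,0,0.0545],
  [-0.001,0,0.0535],
], jaw=[0,0,0,0,0], roll=[0.156,0.156,0.156,0.156,0.156])

```text
t: 2.3
eef_pos: [0.3741, 0.489, 0.3465]
ee_rot: [-1.571, 0.0, -2.587]
force: [-0.0, 1.0, -0.8]
width: 0.0877
```

Emit:
move_arm([
  [-0.0045,0,0.0525],
  [-0.008,0,0.051],
  [-0.0115,0,0.0495],
  [-0.0145,0,0.0475],
  [-0.017,0,0.0455],
], jaw=[0,0,0,0,0], roll=[0.156,0.156,0.156,0.156,0.156])

```text
t: 2.92
eef_pos: [0.4886, 0.2653, 0.3466]
ee_rot: [-1.571, 0.0, 2.916]
force: [0.5, -0.3, 0.1]
width: 0.0876
```

Emit:
move_arm([
  [-0.0195,0.01,0.0435],
  [-0.022,0.01,0.041],
  [-0.0245,0.01,0.039],
  [-0.026,0.01,0.0365],
  [-0.028,0.01,0.034],
], jaw=[0,0,0,0,0], roll=[0.156,0.156,0.156,0.156,0.156])

```text
t: 3.55
eef_pos: [0.4943, 0.0382, 0.2964]
ee_rot: [-1.571, 0.0, 2.136]
force: [0.2, 0.0, 0.1]
width: 0.0876
```

```bash
python3 - <<'E'
from plan import *
plan([(.456,-.078,.1,1.679)])
s=dict(arm.get_state()); s["eef_pos"]=[.456,-.078,.1]; s["ee_rot"]=[-1.571,0,1.679]
plan([(.456,-.078,.004,1.679)],s,dmax=.05)
E
```

```text
offset [[-0.0194, 0.0491, 0.0236], [-0.022, 0.0491, 0.0213], [-0.0242, 0.0491, 0.0187], [-0.0262, 0.0491, 0.0157]]  roll [0.114, 0.115, 0.114, 0.114]
end [ 0.456 -0.078  0.1  ] 1.679
offset [[0.0, 0.048, -0.0], [0.0, 0.048, -0.0]]  roll [-0.0, -0.0]
end [ 0.456 -0.078  0.004] 1.679
```

Emit:
move_arm([
  [-0.0195,0.049,0.0235],
  [-0.022,0.049,0.0215],
  [-0.024,0.049,0.0185],
  [-0.026,0.049,0.0155],
  [0,0,0],
], jaw=[0,0,0,0,0], roll=[0.114,0.115,0.114,0.114,0])

```text
t: 4.18
eef_pos: [0.4535, -0.0781, 0.0974]
ee_rot: [-1.564, 0.0, 1.681]
force: [0.7, 0.2, 0.6]
width: 0.0878
```

```bash
python3 - <<'E'
from h import *
st()
f=arm.grab_frame("top"); g=arm.grab_frame("scene")
cv2.imwrite("pics/g1.png",np.hstack([crop(f,370,180,100,120,4),crop(g,350,260,100,120,4)]))
E
```

```text
{'t': 4.175, 'q': [0.2586, 0.1413, -0.6171, -0.0009, -0.8194, -1.7189], 'eef_pos': [0.4535, -0.0781, 0.0974], 'ee_rot': [-1.5638, 0.0004, 1.6807], 'force': [0.7421, 0.1887, 0.6441], 'moment': [0.0838, -0.2073, -0.008], 'width': 0.0878}
```

View pics/g1.png

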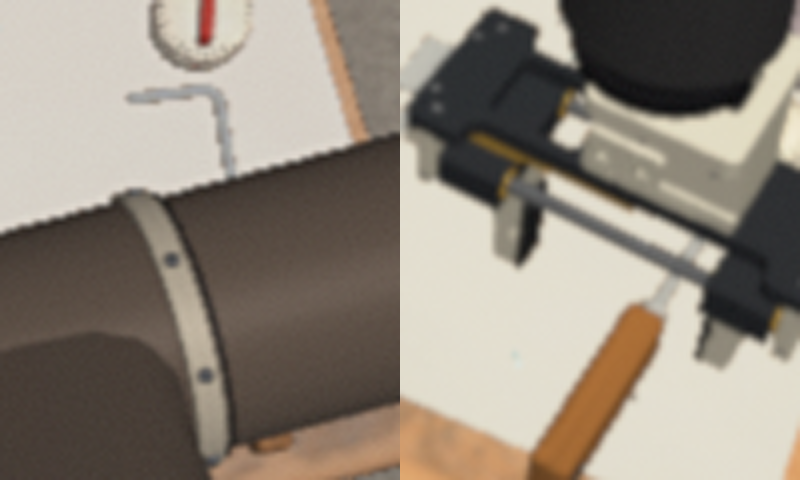

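Emit:
move_arm([
  [0,0.045,0],
  [0,0.047,0],
  [0,0,0],
], jaw=[0,0,0.2], roll=[0,0,0], grip_force=40)

```text
t: 4.65
eef_pos: [0.4563, -0.0759, 0.0075]
ee_rot: [-1.567, 0.001, 1.686]
force: [-0.6, -0.1, 0.0]
width: 0.0821
```

```bash
python3 - <<'E'
from h import *
st()
g=arm.grab_frame("scene")
cv2.imwrite("pics/g2.png",crop(g,350,260,140,130,4))
E
```

```text
{'t': 4.65, 'q': [0.2626, 0.2892, -0.7098, -0.0001, -0.5756, -1.7181], 'eef_pos': [0.4563, -0.0759, 0.0075], 'ee_rot': [-1.567, 0.0005, 1.6861], 'force': [-0.5757, -0.1073, 0.032], 'moment': [0.0696, -0.1684, 0.0024], 'width': 0.0821}
```

View pics/g2.png

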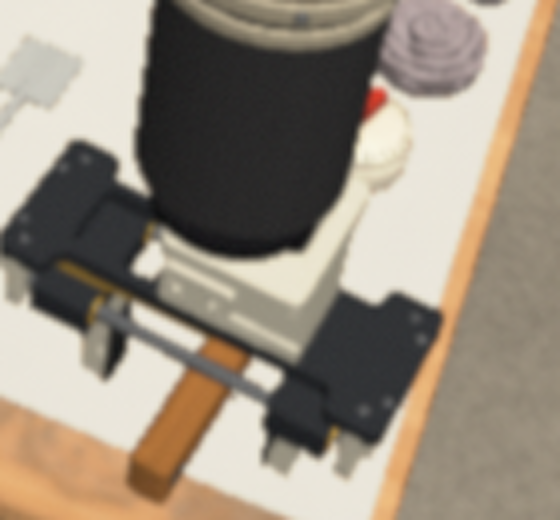

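Emit:
move_arm([
  [0,0.003,0],
  [0,0,0],
  [0,0,0],
  [0,0,0],
  [0,0,0],
], jaw=[0.2,1,1,1,1], roll=[0,0,0,0,0])

```text
t: 5.32
eef_pos: [0.4571, -0.0763, 0.0058]
ee_rot: [-1.571, -0.0, 1.685]
force: [-0.7, 0.0, -0.8]
width: 0.0356
```

Emit:
move_arm([
  [0,0,0],
  [0,0,0],
  [0,0,0],
  [0,0,0],
  [0,0,0],
], jaw=[1,1,1,1,1], roll=[0,0,0,0,0], grip_force=50)

```text
t: 5.95
eef_pos: [0.457, -0.0764, 0.0056]
ee_rot: [-1.571, 0.0, 1.685]
force: [0.4, -1.4, 1.8]
width: 0.0217
```

Emit:
move_arm([
  [0,-0.04,0],
  [0,-0.058,0],
  [0,-0.058,0],
  [0,-0.058,0],
], jaw=[1,1,1,1], roll=[0,0,0,0])

```text
t: 6.45
eef_pos: [0.4563, -0.0762, 0.2213]
ee_rot: [-1.571, -0.0, 1.685]
force: [1.2, 0.5, -2.1]
width: 0.0216
```

```bash
python3 - <<'E'
from plan import *
st()
bx=np.array([.139,.990,0]);by=np.array([-.990,.139,0]); P=np.array([.501,.377,.2535])
T=P-.158*bx-.03*by-.065*by; S=T-.12*bx
print(T,S)
plan([(*S,3.002)])
E
```

```text
{'t': 6.45, 'q': [0.2615, 0.0058, -0.4426, -0.0006, -1.1226, -1.7183], 'eef_pos': [0.4563, -0.0762, 0.2213], 'ee_rot': [-1.5705, -0.0005, 1.6845], 'force': [1.1578, 0.5202, -2.1041], 'moment': [0.0794, -0.4142, -0.0563], 'width': 0.0216}
[0.573088 0.207375 0.2535  ] [0.556408 0.088575 0.2535  ]
offset [[0.019, -0.004, -0.0148], [0.0164, -0.0041, -0.0177], [0.0133, -0.004, -0.0201], [0.0097, -0.004, -0.022], [0.0061, -0.0041, -0.0234]]  roll [-0.165, -0.164, -0.165, -0.165, -0.164]
offset [[0.0021, -0.004, -0.024], [-0.0019, -0.004, -0.024], [-0.0057, -0.004, -0.0234]]  roll [-0.165, -0.165, -0.164]
end [0.5564 0.0886 0.2535] 3.002
```

Emit:
move_arm([
  [0.019,-0.004,-0.015],
  [0.0165,-0.004,-0.0175],
  [0.0135,-0.004,-0.02],
  [0.0095,-0.004,-0.022],
  [0.006,-0.004,-0.0235],
], jaw=[1,1,1,1,1], roll=[-0.165,-0.164,-0.165,-0.165,-0.164])

```text
t: 7.08
eef_pos: [0.5195, 0.0276, 0.2392]
ee_rot: [-1.57, -0.001, 2.513]
force: [-0.2, -0.6, -1.2]
width: 0.0219
```

Emit:
move_arm([
  [0.002,-0.004,-0.024],
  [-0.002,-0.004,-0.024],
  [-0.0055,-0.004,-0.0235],
  [0,0,0],
], jaw=[1,1,1,1], roll=[-0.165,-0.165,-0.164,0])

```text
t: 7.58
eef_pos: [0.5575, 0.0898, 0.2508]
ee_rot: [-1.571, -0.001, 3.004]
force: [-0.2, -0.0, -2.1]
width: 0.0217
```

```bash
cat > look.py <<'E'
from plan import *
import sys
n=sys.argv[1]
s=st(); f=arm.grab_frame("top"); g=arm.grab_frame("scene")
for nm,k in (("top",f),("scene",g)):
    print(nm,[(t,np.round(d["position"],4).tolist(),round(d["p"],2)) for t in("prong","ring") for d in arm.landmark_of(k,t)[:1]])
yaw=s["ee_rot"][2]; p=np.array(s["eef_pos"]); py=yaw-np.pi/2
o=p+[0,0,-.0055]-.002*np.array([np.cos(py),np.sin(py),0])
pr=tf(o,py,[[.16,.03,.016]]); print("model prong",pr.round(4), "yaw",np.degrees(py).round(2))
def mk(k,c):
    x0,y0,_,_,sc=c; im=crop(k,*c)
    for L in(POLE,): lines(im,k,tf(o,py,L),sc,x0,y0)
    return im
cv2.imwrite(f"pics/l{n}.png",np.hstack([mk(f,(190,150,130,150,3)),mk(g,(200,130,130,150,3))]))
E
python3 look.py 1
```

```text
{'t': 7.575, 'q': [0.506, 0.1632, -0.1973, -0.0004, -1.2113, -0.6438], 'eef_pos': [0.5575, 0.0898, 0.2508], 'ee_rot': [-1.5706, -0.001, 3.0037], 'force': [-0.1769, -0.0235, -2.0942], 'moment': [-0.0021, -0.018, -0.0476], 'width': 0.0217}
top []
scene [('prong', [0.5527, 0.2501, 0.2618], 0.75), ('ring', [0.5052, 0.3762, 0.2624], 0.96)]
model prong [[0.5495 0.2504 0.2613]] yaw 82.1
```

View pics/l1.png

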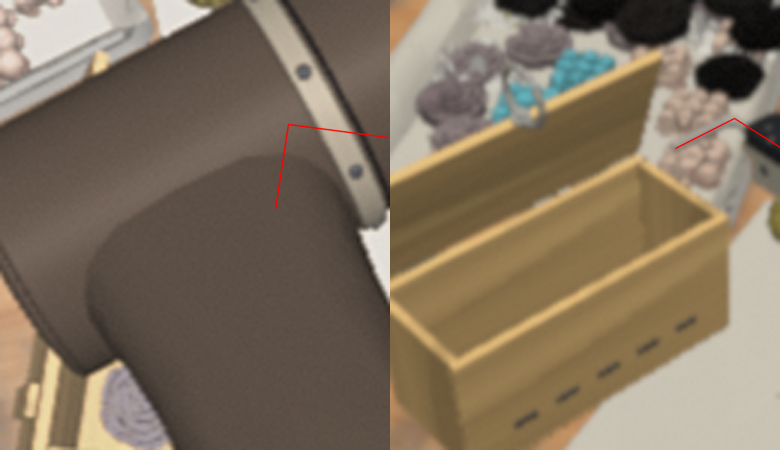

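```bash
python3 - <<'E'
from plan import *
plan([(.5745,.2075,.2535,3.002)],dmax=.045)
E
```

```text
offset [[-0.0002, -0.0007, -0.0402], [-0.0003, -0.0006, -0.0403], [-0.0003, -0.0007, -0.0402]]  roll [-0.001, -0.0, -0.001]
end [0.5745 0.2075 0.2535] 3.002
```

Emit:
move_arm([
  [0,-0.001,-0.04],
  [0,-0.001,-0.04],
  [0,-0.0007,-0.04],
  [0,0,0],
], jaw=[1,1,1,1], roll=[0,0,0,0])

```text
t: 8.38
eef_pos: [0.574, 0.2093, 0.2538]
ee_rot: [-1.571, -0.0, 3.003]
force: [-0.5, -0.7, -1.1]
width: 0.0215
```

```bash
python3 look.py 2
```

```text
{'t': 8.375, 'q': [0.6689, 0.2383, -0.0946, -0.0002, -1.2381, -0.8076], 'eef_pos': [0.574, 0.2093, 0.2538], 'ee_rot': [-1.5708, -0.0003, 3.0029], 'force': [-0.528, -0.6775, -1.0646], 'moment': [-0.0709, -0.0139, 0.0763], 'width': 0.0215}
top [('ring', [0.4985, 0.3753, 0.2639], 0.53)]
scene [('prong', [0.5698, 0.3693, 0.2655], 0.94), ('ring', [0.5049, 0.3771, 0.2642], 0.95)]
model prong [[0.5661 0.37   0.2643]] yaw 82.05
```

View pics/l2.png

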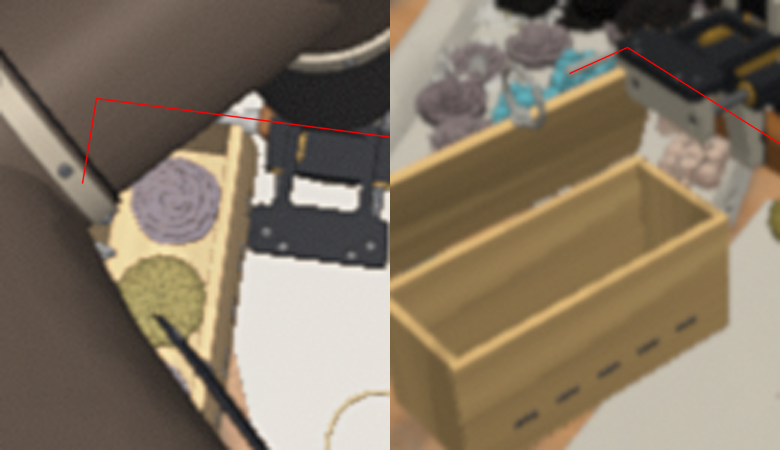

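Emit:
move_arm([
  [0.022,0,0],
  [0.022,0,0],
  [0.021,0,0],
  [0,0,0],
], jaw=[1,1,1,1], roll=[0,0,0,0])

```text
t: 9.18
eef_pos: [0.5084, 0.2163, 0.255]
ee_rot: [-1.572, 0.001, 3.002]
force: [0.5, 0.8, -1.4]
width: 0.0215
```

```bash
sed -i 's/(200,130,130,150,3)/(220,135,60,70,6)/; s/(190,150,130,150,3)/(190,210,60,70,6)/' look.py; python3 look.py 3
```

```text
{'t': 9.175, 'q': [0.7567, 0.1388, -0.2171, -0.0001, -1.2137, -0.8961], 'eef_pos': [0.5084, 0.2163, 0.255], 'ee_rot': [-1.5718, 0.0007, 3.0022], 'force': [0.456, 0.7936, -1.434], 'moment': [0.0238, -0.1038, -0.038], 'width': 0.0215}
top []
scene [('prong', [0.5065, 0.3772, 0.2664], 0.69), ('ring', [0.5027, 0.3763, 0.2645], 0.93)]
model prong [[0.5007 0.377  0.2655]] yaw 82.01
```

View pics/l3.png

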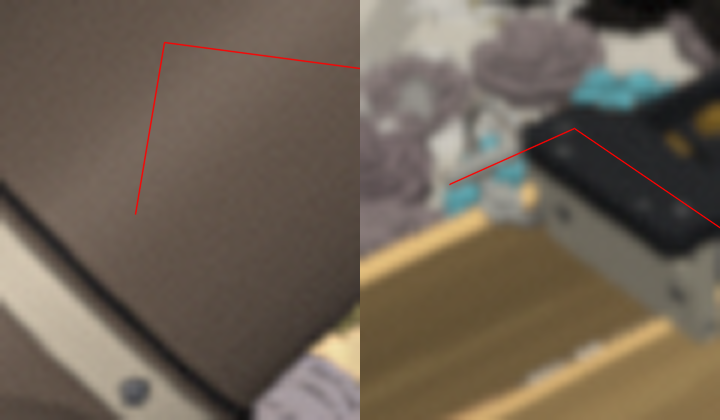

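```bash
python3 - <<'E'
import numpy as np
ph=np.linspace(1.25,-.11,18)
a=.14*np.cos(ph)-.0045*np.sin(ph); z=.14*np.sin(ph)+.0045*np.cos(ph)
print(np.c_[ph[1:],np.diff(z)*-1,np.diff(a)].round(4))
E
```

```text
[[ 1.17e+00  3.60e-03  1.06e-02]
 [ 1.09e+00  4.50e-03  1.03e-02]
 [ 1.01e+00  5.30e-03  9.90e-03]
 [ 9.30e-01  6.00e-03  9.40e-03]
 [ 8.50e-01  6.80e-03  8.90e-03]
 [ 7.70e-01  7.50e-03  8.40e-03]
 [ 6.90e-01  8.10e-03  7.70e-03]
 [ 6.10e-01  8.70e-03  7.10e-03]
 [ 5.30e-01  9.20e-03  6.30e-03]
 [ 4.50e-01  9.70e-03  5.60e-03]
 [ 3.70e-01  1.01e-02  4.80e-03]
 [ 2.90e-01  1.05e-02  4.00e-03]
 [ 2.10e-01  1.08e-02  3.10e-03]
 [ 1.30e-01  1.10e-02  2.20e-03]
 [ 5.00e-02  1.11e-02  1.40e-03]
 [-3.00e-02  1.12e-02  5.00e-04]
 [-1.10e-01  1.12e-02 -4.00e-04]]
```

Emit:
move_arm([
  [0,0.0035,0.0105],
  [0,0.0045,0.0105],
  [0,0.0055,0.01],
  [0,0.006,0.0095],
  [0,0.007,0.009],
], jaw=[1,1,1,1,1], roll=[0,0,0,0,0])

```text
t: 10.1
eef_pos: [0.5027, 0.1669, 0.2275]
ee_rot: [-1.571, 0.0, 3.001]
force: [1.0, 2.2, -0.9]
width: 0.0218
```

```bash
sed -i 's/(220,135,60,70,6)/(200,130,130,150,3)/; s/(190,210,60,70,6)/(190,150,130,150,3)/' look.py; python3 look.py 4
```

```text
{'t': 10.1, 'q': [0.6911, 0.1182, -0.3057, -0.0, -1.1463, -0.8313], 'eef_pos': [0.5027, 0.1669, 0.2275], 'ee_rot': [-1.5712, 0.0004, 3.0014], 'force': [1.0194, 2.1812, -0.9477], 'moment': [0.9023, -0.2863, -0.1436], 'width': 0.0218}
top []
scene [('prong', [0.4998, 0.3264, 0.2372], 0.84), ('ring', [0.5, 0.3404, 0.2469], 0.64)]
model prong [[0.495  0.3276 0.238 ]] yaw 81.97
```

View pics/l4.png

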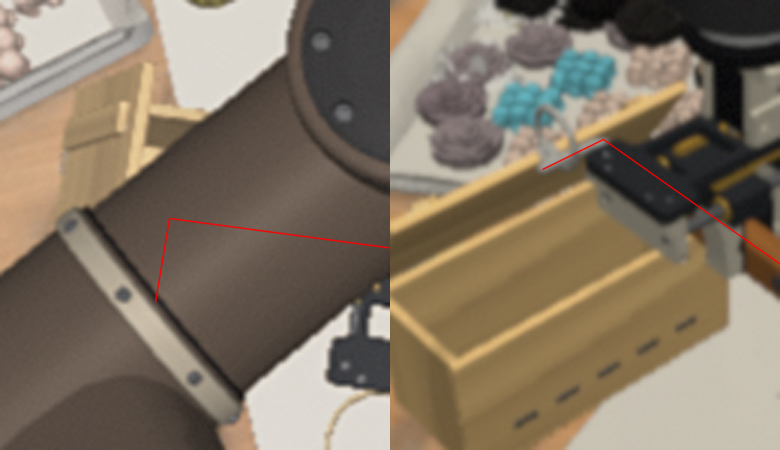

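Hooked: the hatch edge has come forward (ring now near (555,130) in the right panel), with forces of 2–3 N. I'll continue along the arc.

Emit:
move_arm([
  [0,0.0075,0.0085],
  [0,0.008,0.0075],
  [0,0.0085,0.007],
  [0,0.009,0.0065],
  [0,0.0095,0.0055],
], jaw=[1,1,1,1,1], roll=[0,0,0,0,0])

```text
t: 11.02
eef_pos: [0.4976, 0.1323, 0.1846]
ee_rot: [-1.571, -0.0, 3.002]
force: [-0.1, 3.3, -0.8]
width: 0.0215
```

Emit:
move_arm([
  [0,0.01,0.005],
  [0,0.0105,0.004],
  [0,0.011,0.003],
  [0,0.011,0.002],
], jaw=[1,1,1,1], roll=[0,0,0,0])

```text
t: 11.52
eef_pos: [0.4957, 0.1186, 0.142]
ee_rot: [-1.571, -0.0, 3.001]
force: [0.3, 2.4, -0.2]
width: 0.0218
```

```bash
python3 look.py 5
```

```text
{'t': 11.525, 'q': [0.6208, 0.1624, -0.4659, 0.0001, -0.9428, -0.761], 'eef_pos': [0.4957, 0.1186, 0.142], 'ee_rot': [-1.5705, -0.0001, 3.0015], 'force': [0.2906, 2.3844, -0.1824], 'moment': [0.5828, -0.1401, -0.0343], 'width': 0.0218}
top [('ring', [0.5119, 0.4174, 0.1332], 0.57)]
scene [('prong', [0.4948, 0.2795, 0.1532], 0.76), ('ring', [0.4948, 0.2844, 0.1646], 0.58)]
model prong [[0.4881 0.2793 0.1525]] yaw 81.97
```

View pics/l5.png

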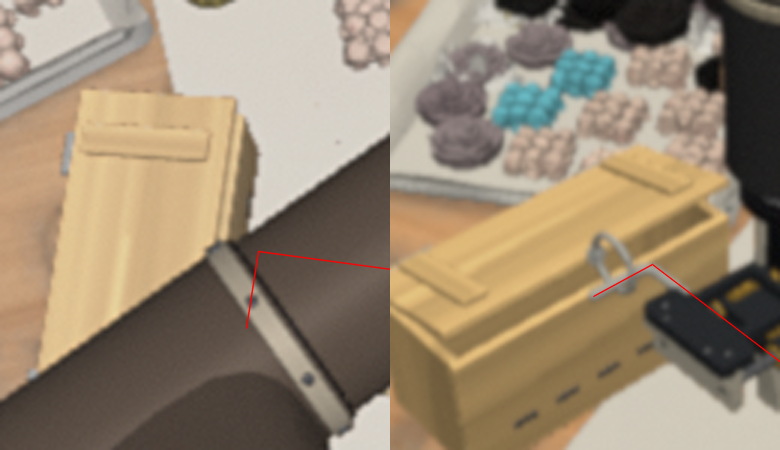

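Emit:
move_arm([
  [0,0.011,0.0015],
  [0,0.011,0.0005],
  [0,0.008,0],
], jaw=[1,1,1], roll=[0,0,0])

```text
t: 12.2
eef_pos: [0.4954, 0.117, 0.1119]
ee_rot: [-1.571, -0.0, 3.001]
force: [-0.1, 0.3, -0.1]
width: 0.0214
```

Emit:
move_arm([
  [0,0.003,0],
  [0,0,0],
], jaw=[1,1], roll=[0,0])

```text
t: 12.45
eef_pos: [0.4952, 0.1167, 0.1094]
ee_rot: [-1.57, -0.001, 3.002]
force: [-0.3, -0.1, -1.7]
width: 0.0218
```

```bash
python3 look.py 6
```

```text
{'t': 12.45, 'q': [0.6181, 0.1994, -0.5074, 0.0001, -0.8652, -0.758], 'eef_pos': [0.4952, 0.1167, 0.1094], 'ee_rot': [-1.5699, -0.0008, 3.0017], 'force': [-0.3304, -0.1026, -1.7276], 'moment': [0.0837, -0.0095, -0.0141], 'width': 0.0218}
top []
scene [('prong', [0.4904, 0.2772, 0.1217], 0.94), ('ring', [0.4941, 0.2786, 0.1339], 0.62)]
model prong [[0.4876 0.2774 0.1199]] yaw 81.98
```

View pics/l6.png

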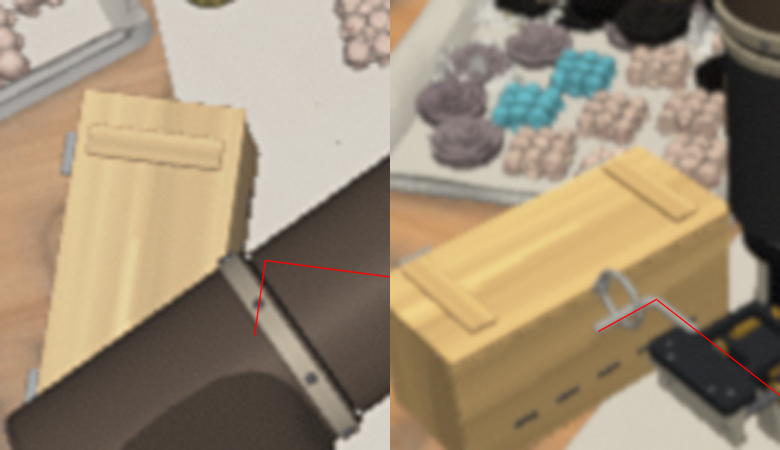

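Emit:
move_arm([
  [0,0.002,0],
  [0,0,0],
], jaw=[1,1], roll=[0,0])

```text
t: 13.0
eef_pos: [0.4957, 0.117, 0.1079]
ee_rot: [-1.571, 0.0, 3.002]
force: [-0.2, -0.6, 1.1]
width: 0.0212
```

Emit:
move_arm([
  [0,0.002,0],
  [0,0,0],
], jaw=[1,1], roll=[0,0])

```text
t: 13.25
eef_pos: [0.4959, 0.117, 0.106]
ee_rot: [-1.571, 0.001, 3.001]
force: [-0.3, -0.7, 3.3]
width: 0.0216
```

Emit:
move_arm([
  [0,0.002,0],
  [0,0,0],
], jaw=[1,1], roll=[0,0])

```text
t: 13.5
eef_pos: [0.4957, 0.117, 0.1038]
ee_rot: [-1.571, 0.0, 3.001]
force: [1.2, -2.0, 3.0]
width: 0.022
```

Emit:
move_arm([
  [0,0.002,0],
  [0,0,0],
], jaw=[1,1], roll=[0,0])

```text
t: 13.75
eef_pos: [0.4955, 0.1169, 0.1016]
ee_rot: [-1.571, -0.0, 3.001]
force: [1.1, -1.5, 2.8]
width: 0.0217
```

```bash
python3 look.py 7
```

```text
{'t': 13.75, 'q': [0.618, 0.2091, -0.5165, 0.0001, -0.8453, -0.7581], 'eef_pos': [0.4955, 0.1169, 0.1016], 'ee_rot': [-1.5707, -0.0, 3.0015], 'force': [1.1174, -1.5415, 2.8098], 'moment': [-0.027, -0.4238, -0.1065], 'width': 0.0217}
top [('ring', [0.4886, 0.2794, 0.1366], 0.58)]
scene [('prong', [0.4932, 0.2773, 0.1212], 0.93), ('ring', [0.4926, 0.2814, 0.1334], 0.9)]
model prong [[0.4879 0.2776 0.1121]] yaw 81.97
```

View pics/l7.png

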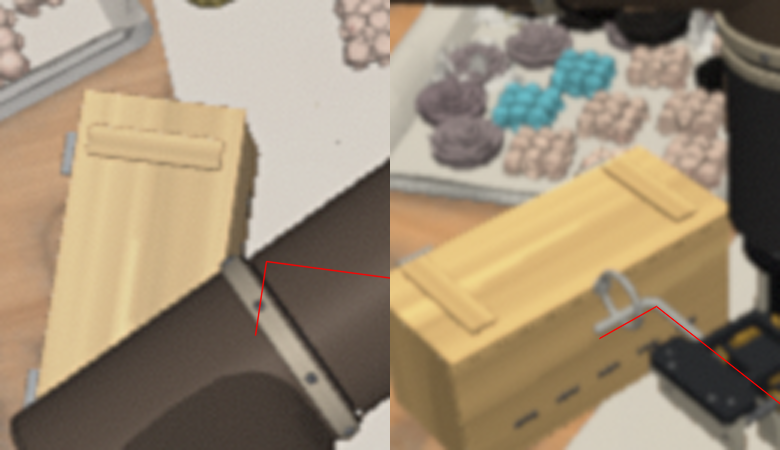

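Emit:
move_arm([
  [0,-0.006,0],
  [0,-0.006,0],
  [0,0,0],
], jaw=[1,1,1], roll=[0,0,0])

```text
t: 14.42
eef_pos: [0.4956, 0.1171, 0.1142]
ee_rot: [-1.571, 0.0, 3.002]
force: [0.5, 0.6, -1.8]
width: 0.0217
```

```bash
python3 look.py 8
```

```text
{'t': 14.425, 'q': [0.6183, 0.1933, -0.502, -0.0, -0.875, -0.758], 'eef_pos': [0.4956, 0.1171, 0.1142], 'ee_rot': [-1.5712, 0.0003, 3.0019], 'force': [0.4505, 0.5903, -1.8013], 'moment': [0.0436, -0.0911, 0.0287], 'width': 0.0217}
top []
scene [('prong', [0.4934, 0.2769, 0.1325], 0.78), ('ring', [0.4909, 0.2807, 0.1334], 0.89)]
model prong [[0.4879 0.2778 0.1247]] yaw 81.99
```

View pics/l8.png

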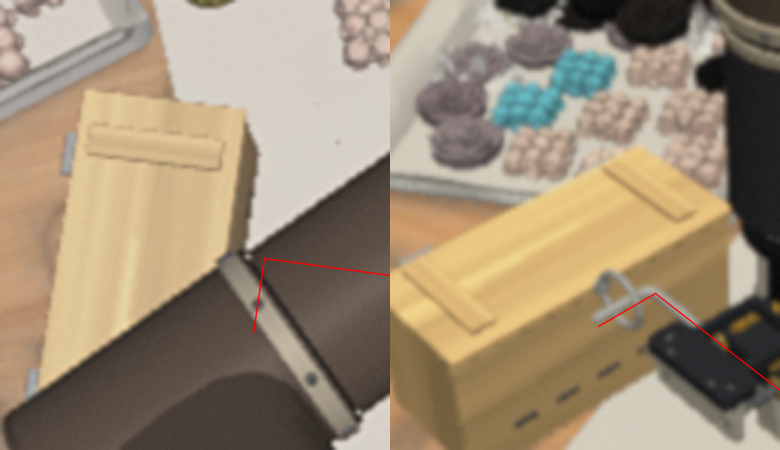

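Hatch shut, with the prong now mid-ring and the force back to the pole's weight. Next I'll withdraw sideways (tool −x).

Emit:
move_arm([
  [-0.023,0,0],
  [-0.023,0,0],
  [-0.023,0,0],
  [0,0,0],
], jaw=[1,1,1,1], roll=[0,0,0,0])

```text
t: 15.22
eef_pos: [0.5649, 0.1071, 0.1132]
ee_rot: [-1.57, -0.0, 3.001]
force: [-0.5, -0.2, -2.1]
width: 0.022
```

```bash
python3 look.py 9
```

```text
{'t': 15.225, 'q': [0.5277, 0.2953, -0.3617, 0.0003, -0.9142, -0.6687], 'eef_pos': [0.5649, 0.1071, 0.1132], 'ee_rot': [-1.5704, -0.0002, 3.0007], 'force': [-0.5021, -0.1657, -2.143], 'moment': [0.0376, 0.0299, 0.0191], 'width': 0.022}
top []
scene [('prong', [0.5601, 0.2674, 0.1325], 0.62), ('ring', [0.4911, 0.2774, 0.1344], 0.73)]
model prong [[0.5574 0.2678 0.1237]] yaw 81.93
```

View pics/l9.png

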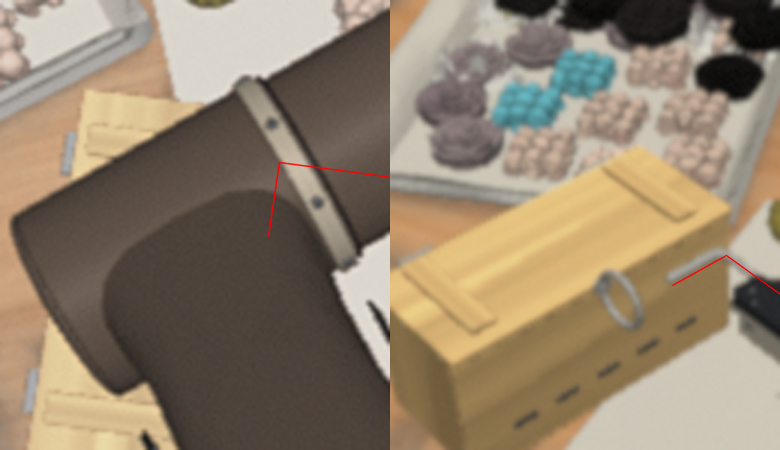

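```bash
python3 - <<'E'
from plan import *
plan([(.556,.047,.14,3.0),(.472,-.078,.12,2.007)])
E
```

```text
offset [[-0.0006, -0.0131, 0.0304], [-0.0006, -0.013, 0.0305], [0.0109, 0.0033, 0.0226], [0.0071, 0.0034, 0.0241], [0.003, 0.0033, 0.0249]]  roll [0.001, 0.001, 0.165, 0.166, 0.165]
offset [[-0.0012, 0.0033, 0.0251], [-0.0052, 0.0033, 0.0245], [-0.0093, 0.0034, 0.0233]]  roll [0.166, 0.165, 0.166]
end [ 0.472 -0.078  0.12 ] 2.007
```

Emit:
move_arm([
  [0,-0.013,0.0305],
  [0,-0.013,0.0305],
  [0.011,0.0033,0.0225],
  [0.007,0.0033,0.024],
  [0.003,0.0033,0.025],
], jaw=[1,1,1,1,1], roll=[0,0,0.166,0.166,0.166])

```text
t: 16.15
eef_pos: [0.5126, -0.016, 0.1301]
ee_rot: [-1.571, 0.0, 2.498]
force: [-0.4, 0.4, -1.8]
width: 0.0219
```

Emit:
move_arm([
  [-0.001,0.0033,0.025],
  [-0.005,0.0033,0.0245],
  [-0.0095,0.0033,0.0235],
  [0,0,0],
  [0,0,0],
], jaw=[1,1,1,1,1], roll=[0.166,0.166,0.166,0,0])

```text
t: 16.77
eef_pos: [0.4715, -0.0776, 0.1204]
ee_rot: [-1.572, 0.0, 2.008]
force: [-1.1, -0.4, -1.1]
width: 0.0218
```

```bash
sed -i 's/(200,130,130,150,3)/(340,230,130,150,3)/; s/(190,150,130,150,3)/(340,150,130,150,3)/' look.py; python3 look.py 10
```

```text
{'t': 16.775, 'q': [0.25, 0.1347, -0.5593, 0.0002, -0.8757, -1.3841], 'eef_pos': [0.4715, -0.0776, 0.1204], 'ee_rot': [-1.5719, 0.0003, 2.0076], 'force': [-1.0939, -0.3628, -1.1311], 'moment': [0.0858, -0.1312, 0.011], 'width': 0.0218}
top [('prong', [0.6043, 0.0152, 0.1356], 0.65), ('ring', [0.487, 0.2794, 0.1346], 0.61)]
scene [('prong', [0.4926, 0.2818, 0.1353], 0.32), ('ring', [0.493, 0.281, 0.1333], 0.81)]
model prong [[0.602  0.0164 0.1309]] yaw 25.03
```

View pics/l10.png

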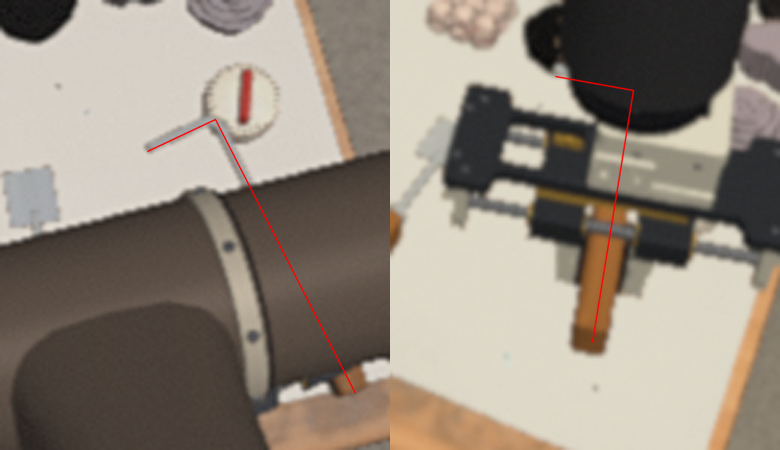

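Emit:
move_arm([
  [0,0.05,0],
  [0,0.04,0],
  [0,0.015,0],
  [0,0,0],
], jaw=[1,1,1,1], roll=[0,0,0,0])

```text
t: 17.58
eef_pos: [0.4703, -0.0779, 0.0138]
ee_rot: [-1.568, -0.001, 2.006]
force: [-0.2, 0.3, -0.5]
width: 0.0217
```

Emit:
move_arm([
  [0,0.003,0],
  [0,0.002,0],
  [0,0,0],
], jaw=[1,1,1], roll=[0,0,0], grip_force=15)

```text
t: 17.95
eef_pos: [0.4714, -0.0778, 0.0104]
ee_rot: [-1.572, 0.0, 2.006]
force: [-0.3, -0.7, -1.1]
width: 0.0219
```

Emit:
move_arm([
  [0,0.002,0],
  [0,0.0015,0],
  [0,0,0],
], jaw=[1,1,1], roll=[0,0,0])

```text
t: 18.32
eef_pos: [0.4715, -0.0778, 0.0066]
ee_rot: [-1.571, 0.0, 2.006]
force: [0.1, 1.6, -0.3]
width: 0.0221
```

Emit:
move_arm([
  [0,0.001,0],
  [0,0,0],
  [0,0,0],
], jaw=[1,1,1], roll=[0,0,0])

```text
t: 18.7
eef_pos: [0.4715, -0.0778, 0.0056]
ee_rot: [-1.571, 0.0, 2.006]
force: [2.3, 0.3, 1.2]
width: 0.0221
```

```bash
python3 look.py 11
```

```text
{'t': 18.7, 'q': [0.2495, 0.3103, -0.6814, 0.0003, -0.5783, -1.3855], 'eef_pos': [0.4715, -0.0778, 0.0056], 'ee_rot': [-1.5715, 0.0003, 2.0058], 'force': [2.2696, 0.306, 1.2077], 'moment': [0.39, -0.6242, -0.0455], 'width': 0.0221}
top [('prong', [0.6052, 0.013, 0.0156], 0.59), ('ring', [0.4874, 0.2831, 0.1349], 0.62)]
scene [('ring', [0.4917, 0.2792, 0.1341], 0.72)]
model prong [[0.6022 0.016  0.0161]] yaw 24.93
```

View pics/l11.png

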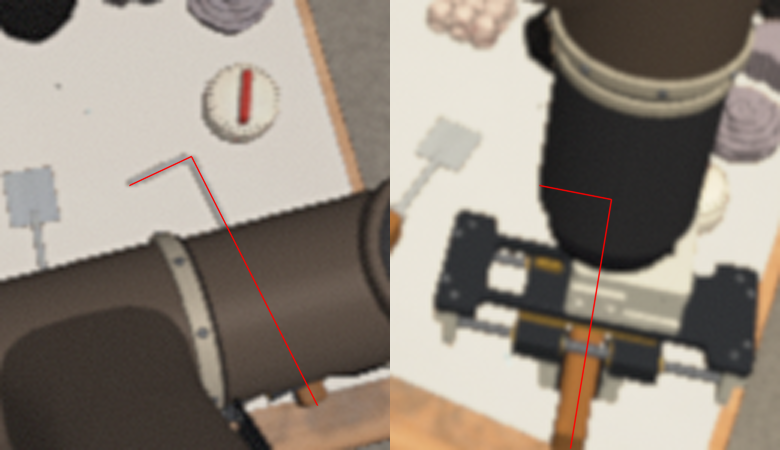

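The pole is down flat: prong height 0.016, TCP at the original grasp height. I'll ease the grip, then open and rise.

Emit:
move_arm([
  [0,0,0],
  [0,0,0],
], jaw=[1,1], roll=[0,0], grip_force=4)

```text
t: 19.25
eef_pos: [0.4711, -0.0779, 0.0055]
ee_rot: [-1.571, 0.0, 2.006]
force: [1.1, 1.2, 1.8]
width: 0.0218
```

Emit:
move_arm([
  [0,0,0],
  [0,0,0],
  [0,0,0],
  [0,0,0],
  [0,0,0],
], jaw=[0.6,0.4,0.3,0.3,0.3], roll=[0,0,0,0,0])

```text
t: 19.88
eef_pos: [0.471, -0.0779, 0.0054]
ee_rot: [-1.571, -0.0, 2.006]
force: [1.0, -0.9, -0.2]
width: 0.0608
```

Emit:
move_arm([
  [0,-0.02,0],
  [0,-0.05,0],
  [0,-0.06,0],
  [0,-0.06,0],
  [0,0,0],
], jaw=[0.3,0.3,0.3,0.3,0.3], roll=[0,0,0,0,0])

```text
t: 20.5
eef_pos: [0.4739, -0.0776, 0.2006]
ee_rot: [-1.58, 0.003, 2.006]
force: [0.4, -0.7, -0.1]
width: 0.0614
```

```bash
python3 - <<'E'
from h import *
st()
for n in("top","scene"):
    f=arm.grab_frame(n); cv2.imwrite(f"pics/end_{n}.png",f["pixels"])
    for t in ["ring","handle","prong","stirrer","masking_tape","dial_timer"]: print(n,t,[(np.round(d["position"],4).tolist(),round(d["p"],2)) for d in arm.landmark_of(f,t)][:1])
E
```

```text
{'t': 20.5, 'q': [0.2496, 0.0482, -0.4495, 0.0013, -1.0636, -1.3855], 'eef_pos': [0.4739, -0.0776, 0.2006], 'ee_rot': [-1.5799, 0.0029, 2.0062], 'force': [0.4335, -0.7212, -0.1298], 'moment': [0.0836, -0.1231, -0.0159], 'width': 0.0614}
top ring [([0.4882, 0.2796, 0.134], 0.61)]
top handle []
top prong [([0.6047, 0.0178, 0.0196], 0.4)]
top stirrer [([0.4889, 0.2806, 0.1363], 0.63)]
top masking_tape [([0.3921, 0.1973, 0.0001], 0.71)]
top dial_timer [([0.6583, -0.0537, -0.0014], 0.85)]
scene ring [([0.4923, 0.28, 0.1345], 0.96)]
scene handle [([0.4716, -0.0776, 0.0144], 0.74)]
scene prong [([0.6098, 0.0168, 0.0169], 0.57)]
scene stirrer [([0.4403, 0.0935, 0.0002], 0.95)]
scene masking_tape [([0.3925, 0.1916, 0.001], 0.76)]
scene dial_timer [([0.6607, -0.0511, 0.0023], 0.7)]
```

View pics/end_scene.png

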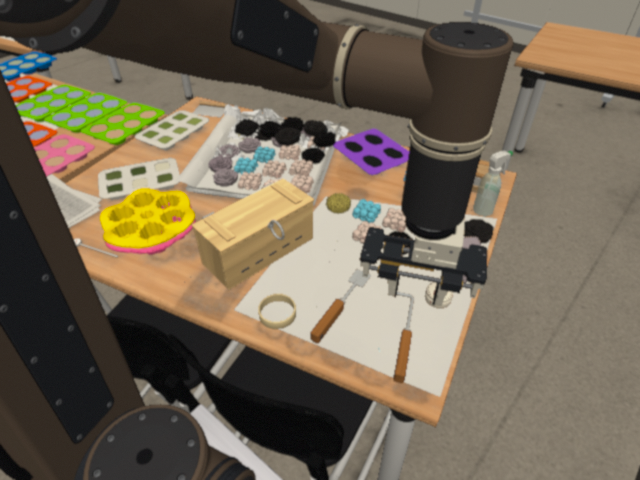

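View pics/end_top.png

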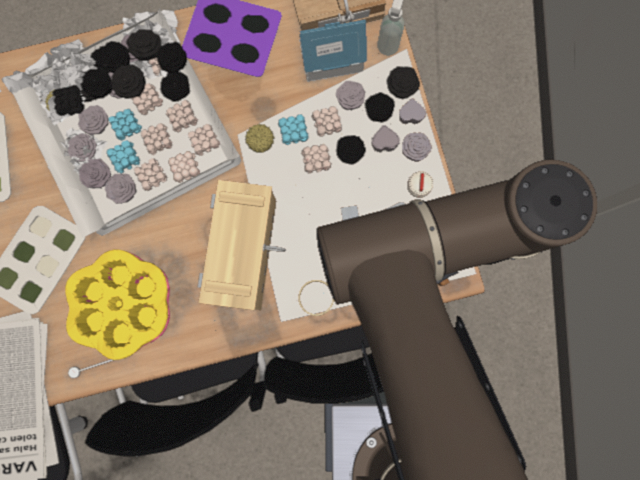

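The scene view shows the box shut at (255,230) with its ring at (277,228), and the pole flat (handle 403,355, bend 410,298). The stirrer, tape and timer haven't moved. One close check of the hatch gap before I hand in.

```bash
python3 - <<'E'
from h import *
g=arm.grab_frame("scene"); c=(185,170,140,120,5); im=crop(g,*c); im2=im.copy()
f=lambda a,h:[[-.117*np.cos(a)+h*np.sin(a),y,.13+.117*np.sin(a)+h*np.cos(a)] for y in(-.132,.132)]
for a,col in((0,(0,0,255)),(.06,(255,0,0))):
    lines(im,g,tf((.506,.4165,0),np.radians(82),f(a,.009)),5,185,170,col)
cv2.imwrite("pics/gap.png",im)
E
```

```text
(no output)
```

View pics/gap.png

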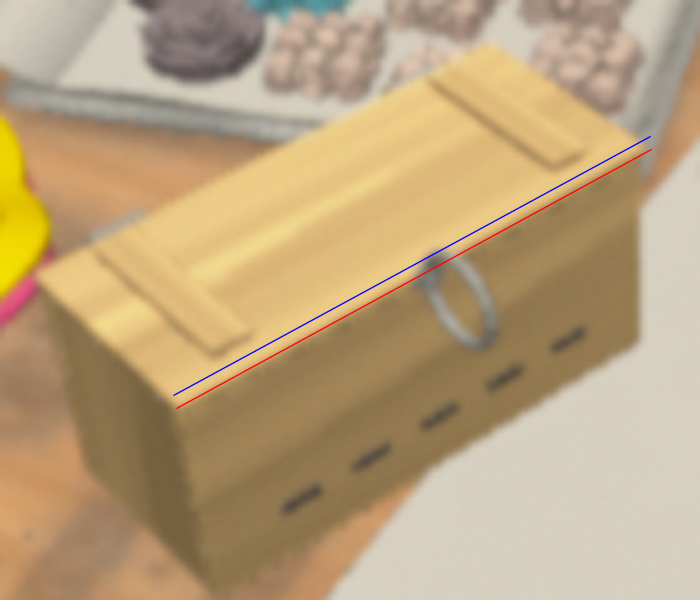

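The hatch edge, from (178,405) to (640,150), lies on the red line for fully shut, and no gap shows. Handing in.

```bash
python3 -c "
from station import arm
print(arm.job_done())"
```

```text
the job is handed in; nothing more can be done
None
```

The hatch is fully shut, and the hook pole is unhooked and lying flat on the table, well clear of the box. I handed the job in at about 20.6 s of the 61 s allowed.

**Closing:** I put the prong through the ring and pulled it along the hatch's arc with about 2–3 N. I then pushed down until the hatch stopped moving. In that last push the pole slipped about 3° in the grip, so it was slightly tilted when I carried it back.

**Laying down:** I lowered the pole to the height it was first gripped at and eased the grip. I opened the fingers only once it was down. It lies near where it started but turned about 19° further round, which leaves more room beside the timer.

**Last checks:**
- **Hatch:** its front edge matches the fully shut line in the scene picture, with no gap. The ring reads 0.134 m high; 0.1345 m is expected when shut.
- **Pole:** the scene view puts the handle centre at 0.014 m and the prong at 0.017 m, which agrees with the pole lying flat.
- **Bystanders:** the stirrer, tape roll and timer are all within about 2 mm of their first readings in the scene view.

**Disagreements:** the final top view was partly blocked by the arm. It found no handle and reported a "stirrer" at the ring's position, which is a false detection. The scene camera shows the stirrer where it was.

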